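Load a board cassette into a latched test rack

TASK

Load the loose grey board cassette into the one empty slot of the rack: hook its toe under the lip at the far end of the slot with the heel tilted up, press the slot's latch pedal so that the heel can drop in, then press the heel down until the latch snaps back over its shoulder. The cassette must end up fully home and held by the shut latch; leave the other things on the bench where they are.

Things in the scene. Friction and masses are not known exactly. Their poses are not given: they have to be found in the camera images.
- cassette_center (a point): Centre of the loose grey board cassette that stands upright on the bench: 24 mm thick, 60 mm tall, about 0.3 kg (0.2 to 0.42). x along its length to the toe, y across, z up. From here the upper body spans x -42 to +60, z -30 to +30; the heel is a low step x -60 to -42, its top at z -10; the toe a low tongue x +60 to +78, z -30 to -20. All 24 mm thick.
- cassette_shoulder (a point): Middle of the cassette's shoulder, the flat top of its heel step: 51 mm behind and 10 mm below its centre.
- cassette: The same cassette; origin in the middle of its underside (30 mm below its centre), same axes.
- dock: The empty one of three like slots 75 mm apart on a steel rack; the others hold fixed cassettes. Origin 6 mm above the bench under the slot's middle; x along it from latch to lip, z up. Slot floor z +30, 28 mm wide. Guides with flared tops, 44 mm over all: to z +61 in the middle, to z +83 beside the heel. Loaded, the cassette's centre is at x 0, y 0, z about +61, toe to +x.
- lip (a point): Middle of the inner lower edge of the slot's fixed steel lip: 70 mm ahead of the slot's origin, 20 mm over the slot floor. The lip is 16 mm deep, 5 mm thick; 11 mm behind its edge is a stop wall. The toe must go under the lip, so the cassette comes in tilted about 17 degrees (15 to 20), toe low and behind the lip's edge, heel above the stop posts, then slides forward to the wall.
- tooth (a point): Inner lower edge of the empty slot's latch tooth: 51 mm behind the slot's origin, 22.5 mm over its floor. Steel, 12 mm wide, 7 mm thick, reaching 18 mm back; its flat top does not yield to pushing down. With the latch shut the heel rests on it, the cassette leaning about 13 degrees, and stays so when let go. Two stop posts end the slot 62.5 mm behind its origin, 36 mm above its floor.
- lifter (a point): Middle of the top of a brass sprung block under the heel, 45 mm behind the slot's origin, 8 mm proud of the floor. It carries the cassette's weight; 3 N start it down, 6 N push it right down. So a heel that has dropped in stays about 6 mm too high for the tooth until the heel end of the cassette's top is pressed down (8 to 20 N with rubbing).
- pedal (a point): Middle of the top of the black ribbed latch pedal of the empty slot, 43 x 44 mm, 44 mm above the bench, 117 mm from the slot's middle on the latch side. Pressed straight down (2 N to start, 4 to 8 N at the bottom with rubbing, about 19 mm to a hard stop) it swings the tooth out of the slot; let go, a spring brings it back.
- latch (a joint): Angle of that latch: 0 shut, 0.32 rad with the pedal fully down; above 0.25 the tooth is clear of the slot. It stays partly open while the heel stands in the tooth's way and snaps to about 0 when the shoulder is pressed below the tooth.
- panel_a: Bystander, not to be disturbed: green circuit-board panel lying flat, 140 x 90 x 12 mm.
- panel_b: Bystander, not to be disturbed: smaller green circuit-board panel lying flat, 110 x 80 x 12 mm.
- driver: Bystander, not to be disturbed: screwdriver with a black handle lying on the bench.
- spool: Bystander, not to be disturbed: grey flanged wire spool standing upright, 60 mm across, 50 mm tall.
- parts_tray: Bystander, not to be disturbed: small black compartment tray, 120 x 90 x 35 mm.
- flux: Bystander, not to be disturbed: white bottle with black cap, 48 mm across, 110 mm tall.
Things that resemble listed ones, but are neither listed nor needed, are in the scene too. Of the things like the cassette, leave any that is blue; of the rest the larger one is meant.

How it is judged:
By the outcome, as a careful person would: the job done as asked, in the order asked, and still so for the second after the job is handed in, with the robot touching nothing.
It also fails if it takes over 51 s, if anything falls off the work surface, if the arm or the gripper's body presses on something with over 40 N, if the wrist force passes 120 N, or if a joint passes its speed limit or range.

ROBOT

A 7-joint arm with a two-finger parallel gripper is mounted at the origin on the work surface. World frame = base frame: x ahead of the robot, y to its left, z up, the work surface at z = 0. Lengths are in m, angles in rad, forces in N, time in s.
With the tool pointing down it reaches from about 0.35 to 0.9 m from the base axis. Payload 8.1 kg.
Tool frame: the origin (TCP) lies midway between the tips of the shut fingers; the grasp point (between the pads) lies 19 mm behind it; x points along the fingers, y is the direction in which the jaws open and shut, and the axes are right-handed (so a half turn about x gives the same grasp; the last joint's range is limited). The gripper opens to 85 mm and grips with 20 to 120 N. Pads are 22 mm wide; open, the fingers measure 114 mm over their backs; the gripper's body (76 mm by 85 mm) begins 54 mm behind the grasp point. The pads swing forward as they close: fully open they stand 13 mm farther back than shut.
Start: joints at [-1.26, 0.434, 0.025, 1.573, -0.012, 1.134, -0.075], TCP at [0.251, 0.572, 0.231] pointing down, gripper open.
Joint ranges: [-2.62, 2.62], [-0.44, 2.09], [-1.27, 1.32], [0.08, 2.57], [-1.32, 4.46], [0.12, 2], [-2.74, 2.74]. Speed limits (rad/s): [2.22, 2.22, 3.01, 3.01, 3.14, 3.14, 3.14].

INTERFACE

Orientations are given as a 3x3 rotation matrix whose columns are the frame's x, y, z axes.
In Python, from plant import telemetry, vision, ctrl, finder gives the robot as it stands.
- The arm moves only by the tool play_rows, never from a script. Its argument "series" is a list of rows, each a list of 3 entries, a list of its own where there are three numbers: the shift along the tool's x, y, z in m, then the turn, a rotation vector about the tool's x, y, z in rad, then the finger opening in m, from 0 to 0.0854. In form: [[[x, y, z], [ax, ay, az], jaw], ...]. A call has 1 to 12 rows; each row shifts and turns the pose as measured when the row begins, along the tool's axes as they then stand; what a row does not reach is not made up. A row lasts 1/12 s, in which the tool goes at most 41.7 mm and 7.16 degrees, less where a joint would pass 70% of its speed; a pose out of reach is approached as far as the arm can. A call with a gripper value outside its range is refused whole. The fingers move at their own pace and stop on an object; the grip force is fixed at half the most. Time passes only in rows, so rows that do not move let the fingers close. It gives the time, the measured TCP pose, the force and the opening at its end, in the units of the state.
- telemetry.read_state(): the state, without advancing time (a new reading comes with each control period).
- vision.get_image(name): name is "side" or "top" or "wrist"; returns the picture (400x640x3 uint8, red, green, blue); there is no depth.
- vision.calibration(name): a dict with "fx", "fy", "cx", "cy" (pixels), "D" ([k1, k2, p1, p2, k3] as OpenCV has them; the pictures are not rectified), "eye" and "attitude" of the camera in the world. Camera axes: x right, y up, looking along -z (the intrinsics and any distortion apply to the point x, -y, -z); pixel columns grow to the right and rows downward; lengths in m; the calibration is good to about 2 mm. A picture is of the moment at which its call begins: read the wrist's pose just before it. calibration takes no time and is no camera call; for the wrist camera it gives the pose at the moment of the call.
- ctrl.sign_off(): hands the job in, once; it reports no verdict.
Trained networks look in the newest picture that a camera, given by its name, has taken for a name from the list of things; names that differ only in an ending like _2 or _b are one class to them, and where a whole thing is asked for, a point or a joint stands for the part that bears it (a point fixed in the world has none). Each returns a list of dicts, best first, with "conf" (0 to 1); they miss things now and then, are a little off and sometimes report something else, mostly with a low value. They report only what shows in the picture. A call takes as long as a camera call. They do not tell look-alikes from the thing itself.
- finder.look_for(camera, name): "location" ([x, y, z] in m, in world coordinates, good to about 4 mm: the middle of the surface that is visible of it).
- finder.masks_of(camera, name): "pixels" (400x640 bool, what is visible of it).
The state is a dict: "time": time; "joints": joint angles; "joint_vel": joint speeds; "joint_torque": joint torques, N m; "position": TCP position; "eef_rot": TCP orientation; "force": force on the tool from outside, world axes, zero at the start; "ft_torque": the same for the moment, N m; "width": finger opening in m.
Only numpy, scipy, OpenCV 4.12 (cv2) and the standard library are available. Lean on these libraries where they do the work, as an engineer would, in place of code of your own. Each camera call takes 0.05 s, during which the arm holds its last target.

## Working session

There is one attempt and no reset: what is moved stays moved. The work goes in short steps, Python scripts to look and compute and a tool call to move; the robot and the scene stay as the last step left them, time stands still between calls to the robot, and variables do not carry over. Pictures are saved under pics/ and viewed, and the job is handed in when it is done.

Besides the shell and the picture viewer there is one more tool, called after ">>>" in YAML: its name, and indented under it one key for each argument. play_rows: Moves the arm, as the interface text tells. Its arguments: {"type":"object","properties":{"series":{"type":"array","items":{"type":"array"}}},"required":["series"]}

```bash
ls -la; mkdir -p pics
python3 - <<'E'
from plant import telemetry, vision, ctrl, finder
import cv2, numpy as np
s=telemetry.read_state()
for k,v in s.items(): print(k,np.round(v,4).tolist())
for c in ["side","top","wrist"]:
    im=vision.get_image(c); cv2.imwrite(f"pics/{c}0.png",im[:,:,::-1])
    k=vision.calibration(c); print(c,{a:np.round(b,4).tolist() for a,b in k.items()})
E
```

```text
total 12
drwxr-xr-x  3 agent agent 4096 Dec  7 06:38 .
drwxr-xr-x 23 root  root  4096 Dec  7 06:38 ..
drwxr-xr-x  2 agent agent 4096 Dec  7 06:38 pics
time 0.0
joints [-1.2596, 0.4352, 0.025, 1.5741, -0.0116, 1.134, -0.0751]
joint_vel [0.0007, 0.0, 0.0008, -0.0002, -0.0006, -0.0003, 0.0007]
joint_torque [-0.0001, -67.0454, 1.0247, -31.6222, 0.0155, 0.012, -0.0]
position [0.2511, 0.5718, 0.2305]
eef_rot [[-0.0005, 0.4021, 0.9156], [-0.0015, 0.9156, -0.4021], [-1.0, -0.0016, 0.0001]]
force [0.2842, 0.2026, -0.0168]
ft_torque [0.018, -0.0025, 0.0285]
width 0.0852
side {'fx': 366.4623, 'fy': 366.4623, 'cx': 322.7179, 'cy': 202.3348, 'D': [-0.0302, 0.0, 0.0, 0.0, 0.0], 'eye': [0.2323, -0.325, 0.6459], 'attitude': [[0.8094, 0.4071, -0.4233], [-0.5871, 0.5797, -0.5651], [0.0154, 0.7058, 0.7082]]}
top {'fx': 453.6881, 'fy': 453.6881, 'cx': 318.5143, 'cy': 195.9796, 'D': [-0.1215, 0.0, 0.0, 0.0, 0.0], 'eye': [0.4816, 0.1344, 1.081], 'attitude': [[-0.0048, 0.9968, -0.0797], [-0.9998, -0.0033, 0.0186], [0.0183, 0.0798, 0.9966]]}
wrist {'fx': 289.5012, 'fy': 289.5012, 'cx': 313.5673, 'cy': 201.9961, 'D': [-0.0411, 0.0, 0.0, 0.0, 0.0], 'eye': [0.1834, 0.601, 0.3742], 'attitude': [[0.4018, -0.877, -0.2634], [0.9157, 0.3846, 0.1163], [-0.0007, -0.2879, 0.9577]]}
```

View pics/top0.png

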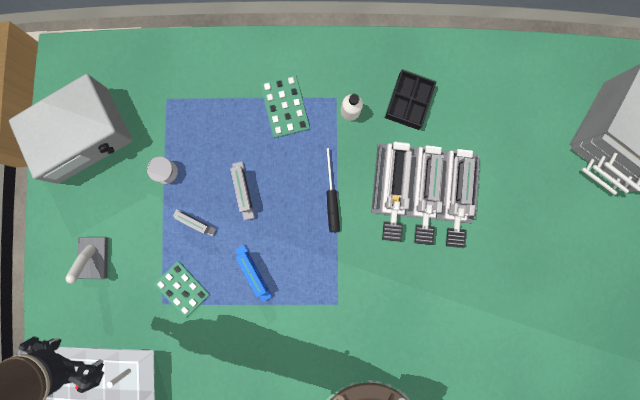

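View pics/side0.png

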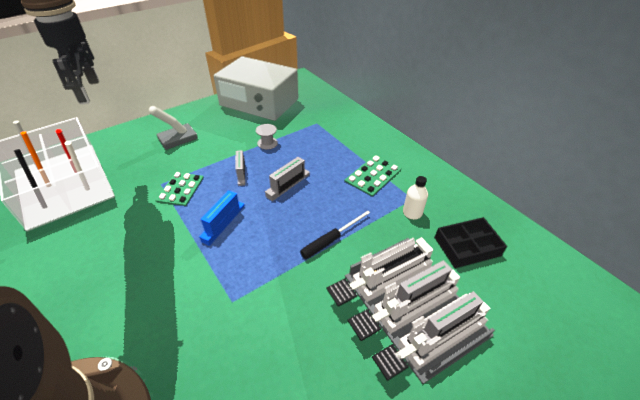

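View pics/wrist0.png

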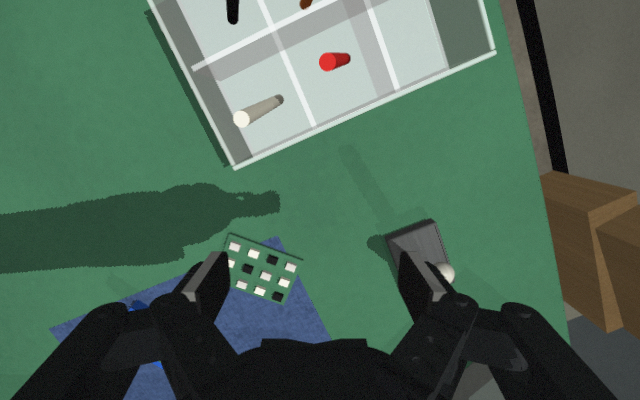

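```bash
cat > h.py <<'E'
from plant import telemetry, vision, ctrl, finder
import cv2, numpy as np
np.set_printoptions(precision=4,suppress=True)
def proj(c,P,k=None):
    k=k or vision.calibration(c); P=np.atleast_2d(np.array(P,float))
    R=np.array(k['attitude']);q=(P-np.array(k['eye']))@R
    q=q*[1,-1,-1]
    K=np.array([[k['fx'],0,k['cx']],[0,k['fy'],k['cy']],[0,0,1]])
    return cv2.projectPoints(q,np.zeros(3),np.zeros(3),K,np.array(k['D']))[0][:,0]
def ray(c,uv,k=None):
    k=k or vision.calibration(c)
    K=np.array([[k['fx'],0,k['cx']],[0,k['fy'],k['cy']],[0,0,1]])
    n=cv2.undistortPoints(np.array(uv,float).reshape(-1,1,2),K,np.array(k['D']))[:,0]
    d=np.c_[n[:,0],-n[:,1],-np.ones(len(n))]@np.array(k['attitude']).T
    return np.array(k['eye']),d
def atz(c,uv,z,k=None):
    e,d=ray(c,uv,k); return e+d*((z-e[2])/d[:,2])[:,None]
def st():
    s=telemetry.read_state(); print("t",round(s['time'],3),"p",np.array(s['position']),"F",np.array(s['force']),"w",round(s['width'],4)); print(np.array(s['eef_rot'])); print("q",np.array(s['joints'])); return s
E
python3 - <<'E'
from h import *
for c in ["top","side"]:
    im=vision.get_image(c)
    cv2.imwrite(f"pics/{c}1.png",im[:,:,::-1])
    for n in ["cassette","cassette_center","cassette_shoulder","lip","tooth","lifter","pedal"]:
        try:
            for r in finder.look_for(c,n): print(c,n,round(r['conf'],2),np.array(r['location']),proj(c,r['location'])[0])
        except Exception as e: print(c,n,e)
top=cv2.imread("pics/top1.png"); sd=cv2.imread("pics/side1.png")
a=cv2.resize(top[150:240,200:300],None,fx=4,fy=4,interpolation=cv2.INTER_CUBIC)
b=cv2.resize(sd[140:230,245:345],None,fx=4,fy=4,interpolation=cv2.INTER_CUBIC)
cv2.imwrite("pics/cas.png",np.hstack([a,b]))
a=cv2.resize(top[130:250,365:485],None,fx=3.3,fy=3.3,interpolation=cv2.INTER_CUBIC)
b=cv2.resize(sd[225:345,320:440],None,fx=3.3,fy=3.3,interpolation=cv2.INTER_CUBIC)
cv2.imwrite("pics/dock.png",np.hstack([a,b]))
print(telemetry.read_state()['time'])
E
```

```text
top cassette 0.73 [0.5742 0.2895 0.0628] [241.2832 191.3092]
top cassette 0.73 [0.3862 0.2668 0.0585] [251.2267 275.1125]
top cassette 0.61 [0.5003 0.4069 0.0455] [191.2508 224.3155]
top cassette_center 0.86 [0.5031 0.4063 0.0476] [191.2876 223.0731]
top cassette_center 0.73 [0.575  0.2899 0.0613] [241.2103 191.0168]
top cassette_center 0.63 [0.3878 0.2634 0.058 ] [252.7698 274.3746]
top cassette_shoulder 0.81 [0.5017 0.4063 0.0501] [190.9956 223.6647]
top cassette_shoulder 0.73 [0.5738 0.2931 0.0608] [239.8283 191.5708]
top cassette_shoulder 0.65 [0.3928 0.2676 0.0621] [250.663  272.2958]
top lip 0.94 [ 0.5908 -0.0615  0.0413] [394.538  184.5481]
top tooth 0.69 [ 0.4858 -0.052   0.0454] [391.5455 229.9436]
top tooth 0.61 [0.5778 0.2899 0.0623] [241.155  189.7408]
top tooth 0.41 [ 0.5617 -0.0615  0.0418] [394.8107 197.0401]
top pedal 0.67 [ 0.4914 -0.0573  0.0403] [393.3929 227.5049]
side cassette 0.83 [0.496  0.3818 0.0428] [240.5588 166.687 ]
side cassette 0.63 [0.5693 0.2847 0.0358] [285.0709 178.415 ]
side cassette 0.57 [0.3816 0.2631 0.043 ] [218.886  212.9229]
side cassette_center 0.77 [0.378  0.2554 0.0362] [219.4209 217.7114]
side cassette_center 0.6 [0.4933 0.3821 0.0436] [239.5093 166.7706]
side cassette_center 0.58 [0.5727 0.2819 0.0352] [286.8288 178.6856]
side cassette_shoulder 0.91 [0.5643 0.2831 0.035 ] [283.7239 179.7607]
side cassette_shoulder 0.9 [0.378  0.2603 0.0379] [218.3552 215.8869]
side cassette_shoulder 0.61 [0.3409 0.4314 0.0048] [178.8003 190.452 ]
side cassette_shoulder 0.52 [0.4956 0.3848 0.0426] [239.8946 166.1928]
side lip 0.69 [ 0.5753 -0.0678  0.0438] [382.6371 271.8434]
side tooth 0.7 [ 0.4877 -0.0552  0.0405] [343.462  290.9144]
side tooth 0.17 [0.7598 0.0252 0.0611] [415.7407 200.1486]
side lifter 0.58 [ 0.5783 -0.0643  0.0387] [382.2199 271.3632]
side pedal 0.89 [ 0.4913 -0.0589  0.0444] [346.3066 290.2386]
0.95
```

```bash
python3 -c "print(1)"
```

```text
1
```

View pics/cas.png

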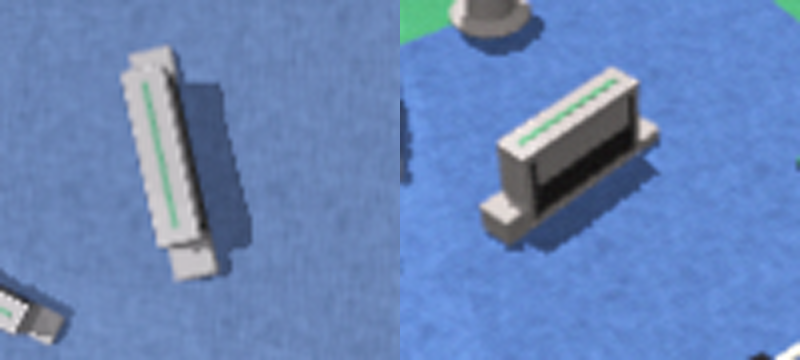

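View pics/dock.png

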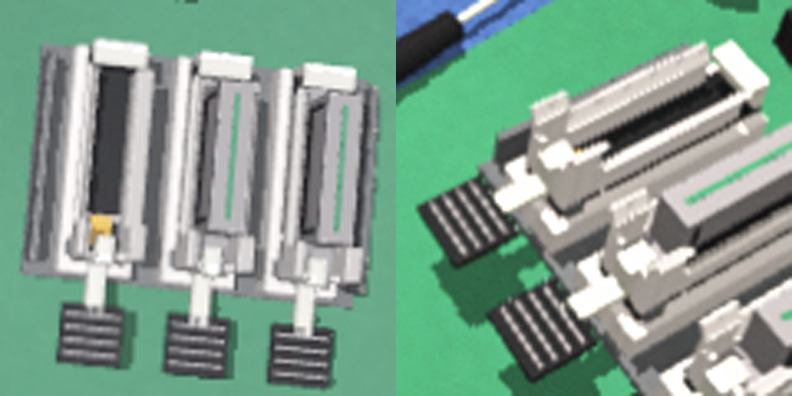

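Run:
```python
from h import *
M={}
for c,pt in [("top",(243,190)),("side",(288,178))]:
    vision.get_image(c)
    best=None
    for r in finder.masks_of(c,"cassette"):
        m=np.array(r['pixels']); ys,xs=np.nonzero(m); print(c,r['conf'],m.sum(),xs.mean(),ys.mean())
        if np.hypot(xs.mean()-pt[0],ys.mean()-pt[1])<15 and best is None: best=m
    M[c]=best
ks={c:vision.calibration(c) for c in M}
np.savez("cm.npz",**{k:v for k,v in M.items() if v is not None})
# hull pieces
def box(x0,x1,z0,z1): return np.array([[x,y,z] for x in(x0,x1) for y in(-.012,.012) for z in(z0,z1)])/1
B=[box(-.042,.060,-.03,.03),box(-.060,-.042,-.03,-.01),box(.06,.078,-.03,-.02)]
S=4
def render(c,p):
    x,y,a=p; R=np.array([[np.cos(a),-np.sin(a),0],[np.sin(a),np.cos(a),0],[0,0,1]])
    im=np.zeros((400*S,640*S),np.uint8)
    for b in B:
        uv=proj(c,b@R.T+[x,y,.03],ks[c]); h=cv2.convexHull(((uv+.5)*S).astype(np.int32)); cv2.fillConvexPoly(im,h,255)
    return cv2.resize(im,(640,400),interpolation=cv2.INTER_AREA)/255.
from scipy.optimize import minimize
for cs in [["top"],["side"],["top","side"]]:
    cs=[c for c in cs if M[c] is not None]
    def f(p):
        return sum(np.abs(render(c,[p[0]/100,p[1]/100,p[2]/10])-M[c]).sum()/M[c].sum() for c in cs)
    for a0 in (0.19,0.19+np.pi):
        r=minimize(f,[57.3,28.7,a0*10],method="Nelder-Mead",options=dict(initial_simplex=[[57.3,28.7,a0*10],[58.3,28.7,a0*10],[57.3,29.7,a0*10],[57.3,28.7,a0*10+1]]))
        print(cs,r.x/[100,100,10],r.fun)
```

```text
top 0.84 736 241.42391304347825 190.22690217391303
top 0.73 479 193.8768267223382 222.94989561586638
top 0.65 745 252.10872483221476 273.3463087248322
top 0.26 463 332.50323974082073 209.29805615550757
side 0.85 315 239.82539682539684 168.6888888888889
side 0.69 1229 219.7306753458096 216.97965825874695
side 0.69 1222 372.1342062193126 175.2708674304419
side 0.67 961 286.1550468262227 177.79604578563996
['top'] [0.5731 0.2926 0.232 ] 0.08085038363171355
['top'] [0.5895 0.2967 3.3737] 0.09287084398976982
['side'] [0.5732 0.2923 0.215 ] 0.06658505233519006
['side'] [0.5892 0.2954 3.3434] 0.08443410662912407
['top', 'side'] [0.5726 0.2923 0.2296] 0.15644427759340626
['top', 'side'] [0.5889 0.2964 3.3671] 0.18556159863846006
```

Run:
```python
from h import *
top=cv2.imread("pics/top1.png"); sd=cv2.imread("pics/side1.png")
def crop(im,x0,y0,w,h,f): 
    c=cv2.resize(im[y0:y0+h,x0:x0+w],None,fx=f,fy=f,interpolation=cv2.INTER_CUBIC)
    for i in range(0,w,10): cv2.putText(c,str(x0+i),(i*f,8),0,.3,(0,0,255),1); cv2.line(c,(i*f,0),(i*f,h*f),(0,0,255) if i%50==0 else (120,120,255),1) if i%10==0 else 0
    for i in range(0,h,10): cv2.putText(c,str(y0+i),(0,i*f+8),0,.3,(0,0,255),1); cv2.line(c,(0,i*f),(w*f,i*f),(120,120,255),1)
    return c
cv2.imwrite("pics/dg1.png",crop(top,370,135,115,115,5))
cv2.imwrite("pics/dg2.png",crop(sd,325,230,110,100,5))
cv2.imwrite("pics/dg3.png",crop(sd,345,260,150,120,5))
```

```text
(no output)
```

View pics/dg1.png

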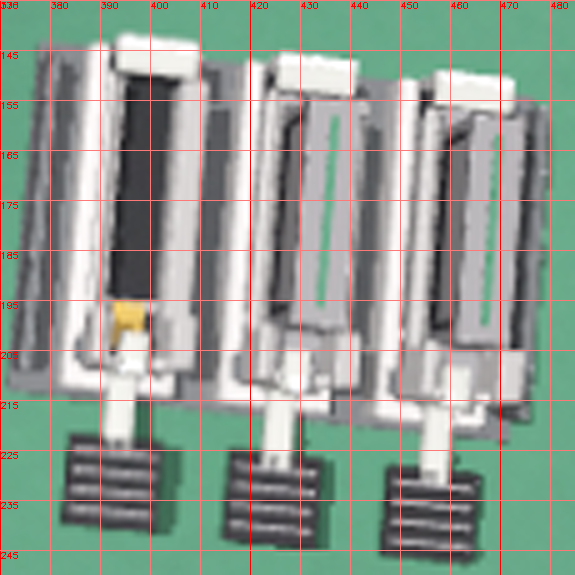

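View pics/dg2.png

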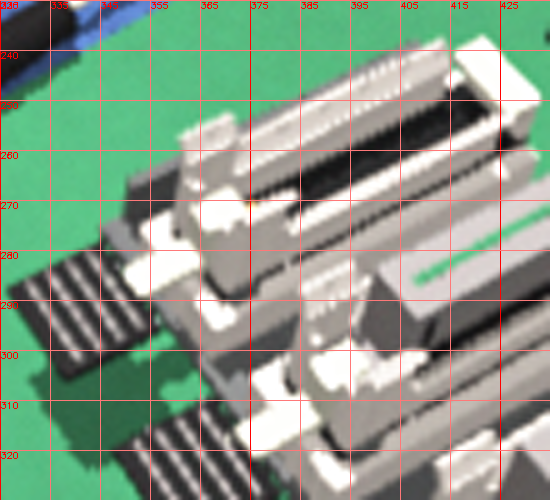

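View pics/dg3.png

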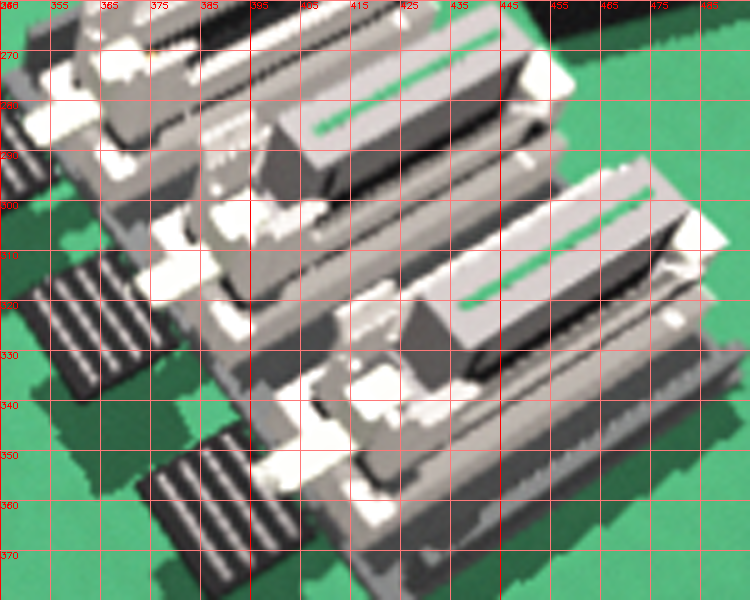

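```bash
cat > dockfit.py <<'E'
from h import *
from scipy.optimize import least_squares
kt,ks=vision.calibration("top"),vision.calibration("side")
T=[];S=[]
for i,q in enumerate([[(384,221.6),(402.4,224.4),(400.4,241.6),(382,239.6)],[(416.4,225.4),(435.6,227),(433,244.4),(414.4,243)],[(448.6,228.2),(466.4,230),(465,248),(446,246.4)]]):
    T.append((np.array([-.117,-.075*i,.038]),np.mean(q,0)))
S.append((np.array([-.117,0,.038]),np.mean([(326,288.4),(345,279.4),(357,295),(338.6,306.4)],0)))
def topc(i): return [np.array([x,-.075*i+y,.091]) for x,y in [(.06,.012),(.06,-.012),(-.042,-.012),(-.042,.012)]]
T+=list(zip(topc(1),[(431,154.4),(442.6,155),(439,200),(427.6,200)]))
T+=list(zip(topc(2),[(464.4,157.4),(474.5,157.4),(471.6,204),(461.5,204)]))
S+=list(zip(topc(1),[(442,262.4),(452,270),(409.4,293),(400,284)]))
S+=list(zip(topc(2),[(473.6,291.6),(483,301),(438.4,330),(429.4,319.4)]))
def W(p,P):
    a=p[2];R=np.array([[np.cos(a),-np.sin(a),0],[np.sin(a),np.cos(a),0],[0,0,1]])
    return np.array(P)@R.T+[p[0],p[1],.006]
def res(p,use):
    r=[]
    for c,k,L,s in (("top",kt,T,2.2),("side",ks,S,2.2)):
        if c in use: r+=list(((proj(c,W(p,[l[0] for l in L]),k)-[l[1] for l in L])*s).ravel())
    return np.array(r)
if __name__=="__main__":
  for u in (["top"],["side"],["top","side"]):
    r=least_squares(res,[.6,-.06,-.05],args=(u,),loss="soft_l1",x_scale=[.01,.01,.01]); print(u,r.x,np.sqrt((r.fun**2).mean()))
    print(np.round(res(r.x,u).reshape(-1,2),1).tolist())
E
python3 dockfit.py
```

```text
['top'] [ 0.5988 -0.0666 -0.0984] 1.2477146502362324
[[1.4, -0.8], [0.1, -1.3], [-0.1, -2.1], [0.8, -0.1], [-1.5, 1.0], [-0.4, 2.1], [1.2, -0.1], [-0.6, 0.8], [-0.1, 3.2], [0.2, 0.3], [-0.6, -1.9]]
['side'] [ 0.599  -0.0681 -0.0921] 1.9351032508986803
[[1.0, -0.4], [1.6, -4.8], [0.0, -0.9], [-2.0, 4.1], [-1.0, 0.8], [-1.1, -1.6], [1.5, 1.3], [1.4, 2.0], [-1.3, -1.3]]
['top', 'side'] [ 0.5992 -0.0673 -0.097 ] 1.7413492079115143
[[2.2, -1.1], [0.9, -1.7], [0.7, -2.6], [1.4, -0.6], [-0.9, 0.5], [0.3, 1.6], [2.0, -0.6], [-0.1, 0.3], [0.5, 2.6], [0.9, -0.3], [0.1, -2.5], [0.2, -1.6], [0.9, -5.1], [-0.7, -1.1], [-3.2, 3.4], [-2.0, 0.0], [-2.1, -1.6], [0.4, 1.3], [-0.3, 1.4], [-2.9, -1.9]]
```

```bash
cat > plan.py <<'E'
from h import *
from scipy.spatial.transform import Rotation as Rn
def Rdown(yaw,pitch=0):
    # tool pointing down, jaws (tool y) along yaw-frame y; pitch = nose-down tilt about frame y (rad)
    F=Rn.from_euler('z',yaw)*Rn.from_euler('y',pitch)
    B=np.array([[0,0,1],[0,1,0],[-1,0,0]]).T  # columns x,y,z : x=(0,0,-1), y=(0,1,0), z=(1,0,0)
    B=np.array([[0,0,1],[0,1,0],[-1,0,0]],float)
    return F.as_matrix()@B
def rows(p1,R1,jaw,n=None,p0=None,R0=None):
    s=telemetry.read_state()
    p0=np.array(s['position']) if p0 is None else np.array(p0); R0=np.array(s['eef_rot']) if R0 is None else R0
    d=np.array(p1)-p0; rv=Rn.from_matrix(R0.T@R1).as_rotvec()
    m=max(np.linalg.norm(d)/.038,np.linalg.norm(rv)/.115); n=n or max(1,int(np.ceil(m)))
    out=[]
    for i in range(n):
        R=R0@Rn.from_rotvec(rv*i/n).as_matrix()
        out.append([np.round(R.T@d/n,4).tolist(),np.round(rv/n,3).tolist(),jaw])
    print("n",n,"dist",np.linalg.norm(d),"rot",rv); print(str(out).replace(' ','')); return out
E
python3 -c "
from plan import *
rows([.573,.2923,.15],Rdown(.225),.085)"
```

```text
n 12 dist 0.43410951342568427 rot [-0.6389  0.     -0.0001]
[[[0.0068,-0.0106,0.0339],[-0.053,0.0,-0.0],0.085],[[0.0068,-0.0124,0.0333],[-0.053,0.0,-0.0],0.085],[[0.0068,-0.0141,0.0326],[-0.053,0.0,-0.0],0.085],[[0.0068,-0.0158,0.0318],[-0.053,0.0,-0.0],0.085],[[0.0068,-0.0175,0.0309],[-0.053,0.0,-0.0],0.085],[[0.0068,-0.0191,0.0299],[-0.053,0.0,-0.0],0.085],[[0.0068,-0.0207,0.0289],[-0.053,0.0,-0.0],0.085],[[0.0068,-0.0222,0.0277],[-0.053,0.0,-0.0],0.085],[[0.0068,-0.0237,0.0265],[-0.053,0.0,-0.0],0.085],[[0.0068,-0.025,0.0252],[-0.053,0.0,-0.0],0.085],[[0.0068,-0.0263,0.0239],[-0.053,0.0,-0.0],0.085],[[0.0068,-0.0276,0.0224],[-0.053,0.0,-0.0],0.085]]
```

>>> play_rows:
  series:
    - [[0.007,-0.0105,0.034],[-0.053,0,0],0.085]
    - [[0.007,-0.0125,0.033],[-0.053,0,0],0.085]
    - [[0.007,-0.014,0.0325],[-0.053,0,0],0.085]
    - [[0.007,-0.016,0.032],[-0.053,0,0],0.085]
    - [[0.007,-0.0175,0.031],[-0.053,0,0],0.085]
    - [[0.007,-0.019,0.03],[-0.053,0,0],0.085]
    - [[0.007,-0.0205,0.029],[-0.053,0,0],0.085]
    - [[0.007,-0.022,0.0275],[-0.053,0,0],0.085]
    - [[0.007,-0.0235,0.0265],[-0.053,0,0],0.085]
    - [[0.007,-0.025,0.025],[-0.053,0,0],0.085]
    - [[0.007,-0.0265,0.024],[-0.053,0,0],0.085]
    - [[0.007,-0.0275,0.0225],[-0.053,0,0],0.085]

```text
time: 2.15
position: [0.582, 0.2984, 0.1437]
eef_rot: [[-0.001, -0.269, 0.963], [0.01, 0.963, 0.269], [-1.0, 0.01, 0.001]]
force: [-0.1, 0.4, 0.9]
width: 0.0853
```

Run:
```python
from plan import *
im=vision.get_image("wrist"); k=vision.calibration("wrist"); cv2.imwrite("pics/w2.png",im[:,:,::-1])
s=st()
for r in finder.masks_of("wrist","cassette"):
    m=np.array(r['pixels']); ys,xs=np.nonzero(m); print(r['conf'],m.sum(),xs.mean(),ys.mean())
# overlay model
p=(.5728,.2923,.225)
R=Rn.from_euler('z',p[2]).as_matrix()
o=im[:,:,::-1].copy()
for x0,x1,z0,z1 in [(-.042,.06,-.03,.03),(-.06,-.042,-.03,-.01),(.06,.078,-.03,-.02)]:
    b=np.array([[x,y,z] for x in(x0,x1) for y in(-.012,.012) for z in(z0,z1)])@R.T+[p[0],p[1],.03]
    uv=proj("wrist",b,k)
    for i in range(8):
        for j in range(i):
            if bin(i^j).count('1')==1: cv2.line(o,tuple(np.int32(uv[i])),tuple(np.int32(uv[j])),(0,0,255),1)
cv2.imwrite("pics/w2o.png",o); print(s['time'])
```

```text
t 2.2 p [0.5885 0.2896 0.142 ] F [ 6.6833 -6.5713  0.3908] w 0.0851
[[ 0.0015 -0.2638  0.9646]
 [ 0.0042  0.9646  0.2638]
 [-1.      0.0037  0.0025]]
q [-0.5068  0.5617 -0.0464  1.5939  0.0262  0.9832  1.2773]
0.78 1749 354.31332189822757 22.86449399656947
0.66 3475 451.6204316546763 146.62589928057554
0.58 4150 308.30746987951807 188.1243373493976
2.2
```

View pics/w2o.png

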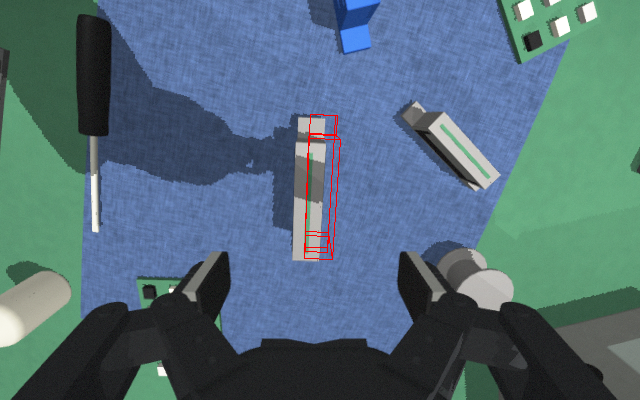

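```bash
cat > ov.py <<'E'
from plan import *
def boxes(o,c,k,p,col=(0,0,255)):
    R=Rn.from_euler('z',p[2]).as_matrix()
    for x0,x1,z0,z1 in [(-.042,.06,-.03,.03),(-.06,-.042,-.03,-.01),(.06,.078,-.03,-.02)]:
        b=np.array([[x,y,z] for x in(x0,x1) for y in(-.012,.012) for z in(z0,z1)])@R.T+[p[0],p[1],.03]
        uv=proj(c,b,k)
        for i in range(8):
            for j in range(i):
                if bin(i^j).count('1')==1: cv2.line(o,tuple(np.int32(uv[i])),tuple(np.int32(uv[j])),col,1)
E
python3 - <<'E'
from ov import *
k=vision.calibration("wrist");st()
im=vision.get_image("wrist");  cv2.imwrite("pics/w3.png",im[:,:,::-1])
o=im[:,:,::-1].copy(); boxes(o,"wrist",k,(.5728,.2923,.225))
cv2.imwrite("pics/w3o.png",o); rows([.573,.2923,.11],Rdown(.225),.085)
E
```

```text
t 2.25 p [0.586  0.2917 0.1423] F [-0.8754 -0.101  -0.3511] w 0.085
[[-0.0001 -0.2582  0.9661]
 [ 0.005   0.9661  0.2582]
 [-1.      0.0049  0.0012]]
q [-0.5098  0.56   -0.0476  1.596   0.0251  0.9838  1.2679]
n 1 dist 0.03458001676146907 rot [ 0.0376  0.0002 -0.0077]
[[[0.0329,-0.0005,-0.0108],[0.038,0.0,-0.008],0.085]]
```

View pics/w3o.png

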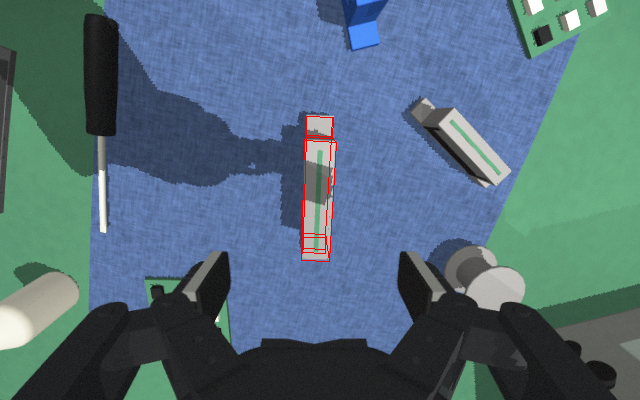

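>>> play_rows:
  series:
    - [[0.02,-0.0005,-0.011],[0.038,0,-0.008],0.085]
    - [[0.025,0,0],[0,0,0],0.06]
    - [[0.025,0,0],[0,0,0],0.06]
    - [[0.018,0,0],[0,0,0],0.06]
    - [[0,0,0],[0,0,0],0.06]

```text
time: 2.72
position: [0.5716, 0.2974, 0.0547]
eef_rot: [[0.004, -0.221, 0.975], [0.006, 0.975, 0.22], [-1.0, 0.005, 0.005]]
force: [-1.0, -0.7, -0.7]
width: 0.06
```

```bash
python3 -c "
from plan import *
st(); rows([.573,.2923,.028],Rdown(.225),.06)"
```

```text
t 2.717 p [0.5716 0.2974 0.0547] F [-0.9952 -0.7481 -0.6663] w 0.06
[[ 0.0037 -0.2205  0.9754]
 [ 0.0056  0.9754  0.2205]
 [-1.      0.0047  0.0049]]
q [-0.5338  0.6424 -0.0411  1.6988  0.0306  0.7949  1.2051]
n 1 dist 0.027227257960336003 rot [-0.0027  0.0049 -0.0047]
[[[0.0267,-0.0054,0.0001],[-0.003,0.005,-0.005],0.06]]
```

>>> play_rows:
  series:
    - [[0.01,-0.005,0.0],[-0.003,0.005,-0.005],0.06]
    - [[0.01,0,0],[0,0,0],0.06]
    - [[0.006,0,0],[0,0,0],0.06]
    - [[0,0,0],[0,0,0],0.06]

```text
time: 3.05
position: [0.5722, 0.2957, 0.029]
eef_rot: [[0.001, -0.227, 0.974], [0.002, 0.974, 0.227], [-1.0, 0.001, 0.001]]
force: [-0.5, 0.1, -0.6]
width: 0.0604
```

```bash
python3 -c "
from plan import *
st(); rows([.573,.2923,.028],Rdown(.225),.06)"
```

```text
t 3.05 p [0.5722 0.2957 0.029 ] F [-0.4555  0.0822 -0.6035] w 0.0604
[[ 0.0009 -0.2266  0.974 ]
 [ 0.0015  0.974   0.2266]
 [-1.      0.0013  0.0012]]
q [-0.5327  0.6771 -0.0406  1.7101  0.036   0.7535  1.2088]
n 1 dist 0.0036439320637436344 rot [ 0.0036  0.0012 -0.0013]
[[[0.001,-0.0035,0.0],[0.004,0.001,-0.001],0.06]]
```

>>> play_rows:
  series:
    - [[0.001,-0.0035,0],[0.003,0,0],0.06]
    - [[0,0,0],[0,0,0],0.0]
    - [[0,0,0],[0,0,0],0.0]
    - [[0,0,0],[0,0,0],0.0]
    - [[0,0,0],[0,0,0],0.0]
    - [[0,0,0],[0,0,0],0.0]

```text
time: 3.55
position: [0.5744, 0.2924, 0.0303]
eef_rot: [[0.004, -0.223, 0.975], [0.003, 0.975, 0.223], [-1.0, 0.002, 0.004]]
force: [1.6, 0.3, -2.8]
width: 0.0231
```

```bash
python3 -c "
from plan import *
st()"
```

```text
t 3.55 p [0.5744 0.2924 0.0303] F [ 1.5848  0.3482 -2.8029] w 0.0231
[[ 0.0039 -0.2226  0.9749]
 [ 0.0032  0.9749  0.2225]
 [-1.      0.0023  0.0045]]
q [-0.527   0.6745 -0.0398  1.7114  0.0354  0.7514  1.2114]
```

>>> play_rows:
  series:
    - [[-0.02,0,0],[0,0,0],0.0]
    - [[-0.038,0,0],[0,0,0],0.0]
    - [[-0.038,0,0],[0,0,0],0.0]
    - [[-0.038,0,0],[0,0,0],0.0]
    - [[-0.03,0,0],[0,0,0],0.0]

```text
time: 3.97
position: [0.5678, 0.2885, 0.19]
eef_rot: [[-0.014, -0.223, 0.975], [-0.007, 0.975, 0.223], [-1.0, -0.004, -0.016]]
force: [0.3, 0.6, -3.5]
width: 0.0232
```

```bash
cat >> plan.py <<'E'
D=[.599,-.067,-.097]
TC=np.array([.0016,0.,.0003])  # TCP in cassette-centre frame
def cas_tool(xt,zt,th,y=0,D=None):
    """TCP pose that puts toe bottom corner at dock (xt,y,zt), nose-down th"""
    D=D if D is not None else globals()['D']
    Ry=Rn.from_euler('y',th).as_matrix(); Rz=Rn.from_euler('z',D[2]).as_matrix()
    c=np.array([xt,y,zt])+Ry@(np.array([-.078,0,.03])+TC)
    return Rz@c+[D[0],D[1],.006], Rdown(D[2],th)
def where(D=None):
    D=D if D is not None else globals()['D']
    s=telemetry.read_state(); Rz=Rn.from_euler('z',D[2]).as_matrix()
    R=Rz.T@np.array(s['eef_rot']); B=np.array([[0,0,1],[0,1,0],[-1,0,0]],float)
    F=R@B.T; e=Rn.from_matrix(F).as_euler('zyx')
    p=Rz.T@(np.array(s['position'])-[D[0],D[1],.006]); toe=p-F@(np.array([-.078,0,.03])+TC); heel=toe+F@[-.138,0,0]
    print("t",round(s['time'],2),"toe",toe*1000,"heel",heel*1000,"yaw,pitch,roll deg",np.degrees(e),"F",Rz.T@np.array(s['force']),"w",round(s['width'],4));
E
python3 -c "
from plan import *
st(); p,R=cas_tool(.064,.102,.2967); print(p); rows(p,R,0.0)"
```

```text
t 3.967 p [0.5678 0.2885 0.19  ] F [ 0.3462  0.6489 -3.4814] w 0.0232
[[-0.0143 -0.223   0.9747]
 [-0.0074  0.9748  0.2229]
 [-0.9999 -0.004  -0.0156]]
q [-0.5277  0.4985 -0.0382  1.5748  0.0191  1.0847  1.2251]
[ 0.5988 -0.067   0.1593]
n 10 dist 0.3581285381437109 rot [0.3184 0.2794 0.0542]
[[[0.0033,-0.0353,-0.0049],[0.032,0.028,0.005],0.0],[[0.0032,-0.0355,-0.0036],[0.032,0.028,0.005],0.0],[[0.0031,-0.0356,-0.0024],[0.032,0.028,0.005],0.0],[[0.003,-0.0357,-0.0012],[0.032,0.028,0.005],0.0],[[0.0028,-0.0357,0.0],[0.032,0.028,0.005],0.0],[[0.0026,-0.0357,0.0012],[0.032,0.028,0.005],0.0],[[0.0023,-0.0357,0.0024],[0.032,0.028,0.005],0.0],[[0.002,-0.0356,0.0036],[0.032,0.028,0.005],0.0],[[0.0017,-0.0354,0.0048],[0.032,0.028,0.005],0.0],[[0.0014,-0.0353,0.006],[0.032,0.028,0.005],0.0]]
```

>>> play_rows:
  series:
    - [[0.001,-0.0355,-0.005],[0.032,0.028,0.005],0.0]
    - [[0,-0.0355,-0.0035],[0.032,0.028,0.005],0.0]
    - [[0,-0.0355,-0.0025],[0.032,0.028,0.005],0.0]
    - [[0,-0.0355,-0.001],[0.032,0.028,0.005],0.0]
    - [[0,-0.0355,0],[0.032,0.028,0.005],0.0]
    - [[0,-0.0355,0.001],[0.032,0.028,0.005],0.0]
    - [[0,-0.0355,0.0025],[0.032,0.028,0.005],0.0]
    - [[0,-0.0355,0.0035],[0.032,0.028,0.005],0.0]
    - [[0,-0.0355,0.005],[0.032,0.028,0.005],0.0]
    - [[0,-0.035,0.006],[0.032,0.028,0.005],0.0]
    - [[0,0,0],[0,0,0],0.0]

```text
time: 4.88
position: [0.6038, -0.0732, 0.1894]
eef_rot: [[-0.292, 0.1, 0.951], [0.036, 0.995, -0.094], [-0.956, 0.007, -0.294]]
force: [-1.1, -1.9, -3.4]
width: 0.0229
```

Run:
```python
from plan import *
st(); where()
k=vision.calibration("wrist")
im=vision.get_image("wrist"); cv2.imwrite("pics/w4.png",im[:,:,::-1])
where()
p,R=cas_tool(.064,.08,.2967); print(p); rows(p,R,0.0)
import json; json.dump({a:np.array(b).tolist() for a,b in k.items()},open("k4.json","w"))
```

```text
t 4.883 p [ 0.6038 -0.0732  0.1894] F [-1.1003 -1.8529 -3.4305] w 0.0229
[[-0.2917  0.1002  0.9512]
 [ 0.0356  0.9949 -0.0939]
 [-0.9558  0.0065 -0.2938]]
q [-0.0181  0.628   0.1091  1.3947 -0.0771  1.4209  1.5743]
t 4.88 toe [ 69.4948  -5.562  131.9948] heel [-62.4152  -5.3799 172.5376] yaw,pitch,roll deg [-0.2028 17.0839  0.4328] F [-0.9157 -1.9507 -3.4305] w 0.0229
t 4.93 toe [ 69.242   -1.2263 132.1811] heel [-62.7001  -1.6344 172.6178] yaw,pitch,roll deg [ 0.006  17.0397  0.5576] F [-0.1168  0.0527 -4.086 ] w 0.0232
[ 0.5988 -0.067   0.1373]
n 2 dist 0.05251811708228044 rot [ 0.003  -0.0007 -0.0093]
[[[0.0257,0.0006,0.0051],[0.001,-0.0,-0.005],0.0],[[0.0257,0.0007,0.0051],[0.001,-0.0,-0.005],0.0]]
```

View pics/w4.png

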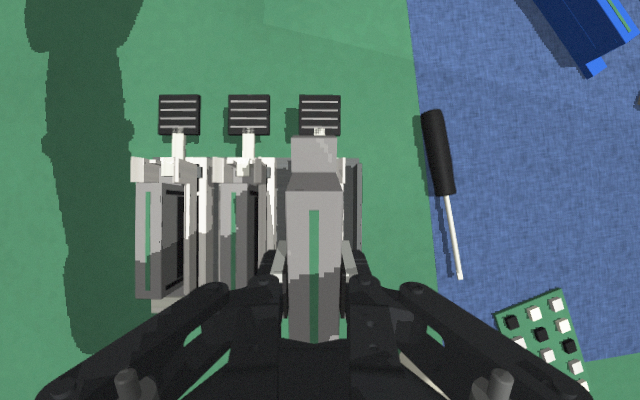

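Run:
```python
from plan import *
where()
k=vision.calibration("wrist")
im=vision.get_image("wrist")[:,:,::-1].copy()
where()
cv2.imwrite("pics/w5raw.png",im)
Rz=Rn.from_euler('z',D[2]).as_matrix()
def W(P): return np.array(P)@Rz.T+[D[0],D[1],.006]
def poly(P,col):
    uv=proj("wrist",W(P),k); cv2.polylines(im,[np.int32(np.round(uv))],True,col,1)
for i in range(3):
    y=-.075*i
    poly([[-.117+a*.0215,y+b*.022,.038] for a,b in((1,1),(1,-1),(-1,-1),(-1,1))],(0,0,255))
    if i: poly([[x,y+b*.012,.091] for x,b in((.06,1),(.06,-1),(-.042,-1),(-.042,1))],(0,255,255))
cv2.imwrite("pics/w5o.png",cv2.resize(im[80:320,110:390],None,fx=2.8,fy=2.4))
np.save("k5.npy",k,allow_pickle=True)
```

```text
t 4.93 toe [ 69.242   -1.2263 132.1811] heel [-62.7001  -1.6344 172.6178] yaw,pitch,roll deg [ 0.006  17.0397  0.5576] F [-0.1168  0.0527 -4.086 ] w 0.0232
t 4.98 toe [ 69.023    2.9996 132.5323] heel [-62.9383   1.9301 172.8938] yaw,pitch,roll deg [ 0.2507 17.0105  0.6609] F [-0.1996  0.9543 -2.8762] w 0.023
```

View pics/w5o.png

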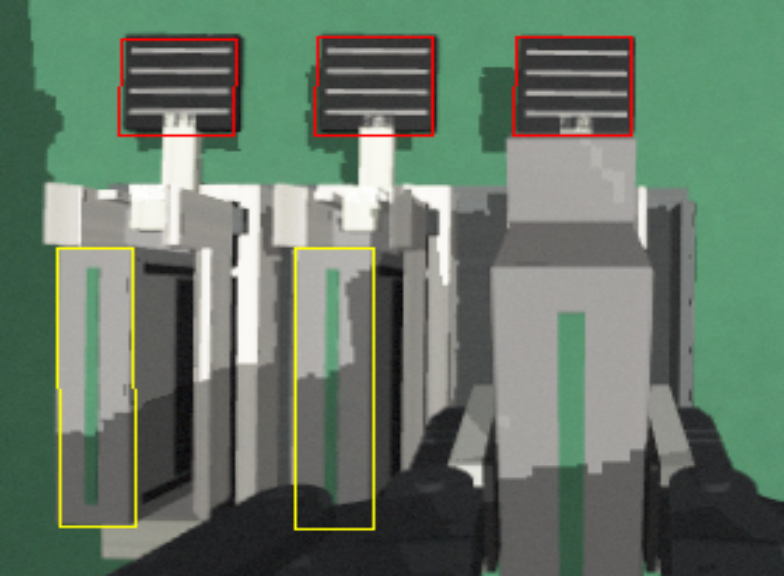

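>>> play_rows:
  series:
    - [[0,0,0],[0,0,0],0.0]
    - [[0.025,0,0.004],[0,0,0],0.0]
    - [[0.02,0,0.004],[0,0,0],0.0]
    - [[0,0,0],[0,0,0],0.0]

```text
time: 5.32
position: [0.5995, -0.0591, 0.1442]
eef_rot: [[-0.286, 0.087, 0.954], [0.041, 0.996, -0.078], [-0.957, 0.017, -0.289]]
force: [-1.2, 0.8, -4.7]
width: 0.0234
```

Run:
```python
from plan import *
where()
p,R=cas_tool(.063,.075,.2967); rows(p,R,0.0,2)
```

```text
t 5.32 toe [64.1459  9.3814 87.151 ] heel [-67.9695   7.3614 126.9684] yaw,pitch,roll deg [ 0.6153 16.7813  0.7741] F [-1.2935  0.63   -4.6984] w 0.0234
n 2 dist 0.014290373018312801 rot [ 0.0147  0.0039 -0.0129]
[[[0.0058,-0.004,0.0012],[0.007,0.002,-0.006],0.0],[[0.0058,-0.004,0.0012],[0.007,0.002,-0.006],0.0]]
```

>>> play_rows:
  series:
    - [[0.006,-0.004,0.001],[0.007,0.002,-0.006],0.0]
    - [[0.006,-0.004,0.001],[0.007,0.002,-0.006],0.0]
    - [[0,0,0],[0,0,0],0.0]
    - [[0,0,0],[0,0,0],0.0]

```text
time: 5.65
position: [0.5977, -0.0637, 0.1332]
eef_rot: [[-0.29, 0.092, 0.953], [0.028, 0.996, -0.088], [-0.957, 0.001, -0.292]]
force: [-0.0, -0.2, -2.9]
width: 0.0232
```

Run:
```python
from plan import *
where()
p,R=cas_tool(.063,.075,.2967); rows(p,R,0.0,2)
```

```text
t 5.65 toe [62.6215  3.4884 75.9662] heel [-69.3789   2.795  116.2079] yaw,pitch,roll deg [ 0.2935 16.9543 -0.0194] F [-0.0288 -0.2059 -2.9328] w 0.0232
n 2 dist 0.0032728347297028776 rot [0.005  0.0008 0.0003]
[[[0.0004,-0.0016,0.0003],[0.003,0.0,0.0],0.0],[[0.0004,-0.0016,0.0003],[0.003,0.0,0.0],0.0]]
```

>>> play_rows:
  series:
    - [[0.0,-0.0035,0.0005],[0.005,0,0],0.0]
    - [[0,0,0],[0,0,0],0.0]
    - [[0.007,0,0.002],[0,0,0],0.0]
    - [[0.007,0,0.002],[0,0,0],0.0]
    - [[0,0,0],[0,0,0],0.0]

```text
time: 6.07
position: [0.5995, -0.0678, 0.1198]
eef_rot: [[-0.286, 0.097, 0.953], [0.028, 0.995, -0.093], [-0.958, -0.0, -0.287]]
force: [-0.9, 0.3, -2.8]
width: 0.0229
```

Run:
```python
from plan import *
where()
p,R=cas_tool(.063,.045,.2967); rows(p,R,0.0,2)
```

```text
t 6.07 toe [65.0325 -0.7895 62.8465] heel [-67.1682  -0.7171 102.4316] yaw,pitch,roll deg [-0.0283 16.6694 -0.006 ] F [-0.9464  0.2295 -2.782 ] w 0.0229
n 2 dist 0.01757760350006233 rot [-0.0005  0.0058  0.0001]
[[[0.0086,0.0004,0.0017],[-0.0,0.003,0.0],0.0],[[0.0086,0.0004,0.0017],[-0.0,0.003,0.0],0.0]]
```

>>> play_rows:
  series:
    - [[0.004,0.0005,-0.001],[0,0.003,0],0.0]
    - [[0.008,0,0.002],[0,0.003,0],0.0]
    - [[0.008,0,0.002],[0,0,0],0.0]
    - [[0,0,0],[0,0,0],0.0]
    - [[0,0,0],[0,0,0],0.0]

```text
time: 6.48
position: [0.5956, -0.0669, 0.0965]
eef_rot: [[-0.294, 0.097, 0.951], [0.029, 0.995, -0.093], [-0.956, -0.0, -0.295]]
force: [1.3, 1.1, -3.1]
width: 0.0236
```

Run:
```python
from plan import *
where()
p,R=cas_tool(.063,.034,.2967); rows(p,R,0.0,2)
im=vision.get_image("side")[:,:,::-1]; cv2.imwrite("pics/s6.png",cv2.resize(im[200:340,320:480],None,fx=5,fy=4.2,interpolation=cv2.INTER_CUBIC))
im=vision.get_image("wrist")[:,:,::-1]; cv2.imwrite("pics/w6.png",im)
where()
```

```text
t 6.48 toe [60.6806 -0.2781 39.0226] heel [-71.1788  -0.1883  79.7302] yaw,pitch,roll deg [-0.0375 17.1565  0.0008] F [ 1.1899  1.1968 -3.0724] w 0.0236
n 2 dist 0.005640872757423114 rot [-0.0007 -0.0027 -0.    ]
[[[0.0022,0.0001,0.0018],[-0.0,-0.001,-0.0],0.0],[[0.0022,0.0001,0.0018],[-0.0,-0.001,-0.0],0.0]]
t 6.58 toe [60.773  -0.2585 39.3278] heel [-71.0971  -0.1737  80.0004] yaw,pitch,roll deg [-0.0355 17.1413  0.0009] F [-0.593  -0.8183 -3.2292] w 0.0231
```

View pics/s6.png

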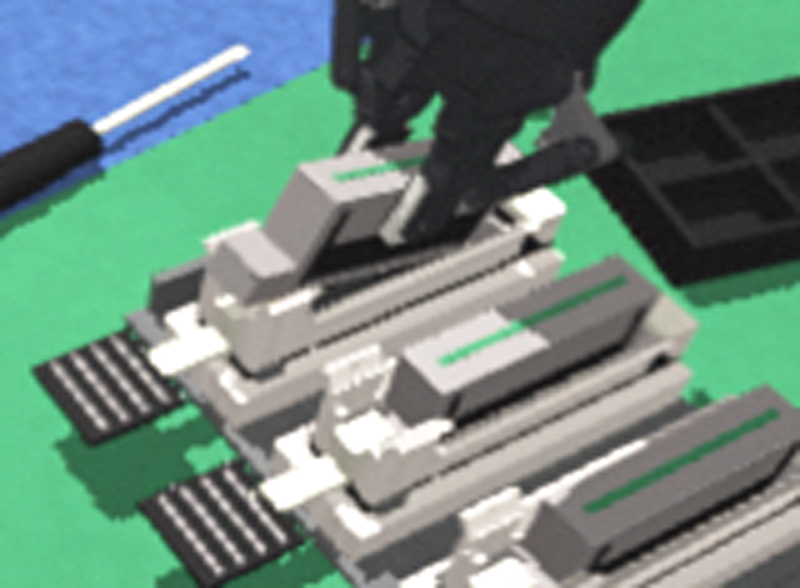

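View pics/w6.png

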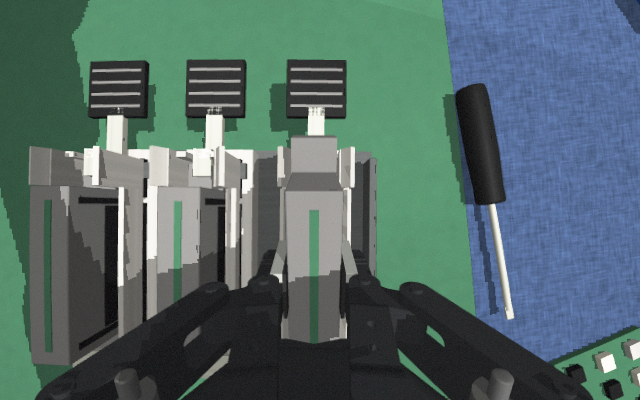

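>>> play_rows:
  series:
    - [[0.0055,0,0.003],[0,0,0],0.0]
    - [[0,0,0],[0,0,0],0.0]
    - [[0,0,0],[0,0,0],0.0]

```text
time: 6.83
position: [0.5977, -0.067, 0.0907]
eef_rot: [[-0.292, 0.097, 0.951], [0.029, 0.995, -0.093], [-0.956, -0.0, -0.293]]
force: [0.3, -0.2, -2.7]
width: 0.023
```

Run:
```python
from plan import *
where()
p,R=cas_tool(.078,.032,.2967); rows(p,R,0.0,4)
```

```text
t 6.83 toe [62.8702 -0.1718 33.343 ] heel [-69.0601  -0.0952  73.82  ] yaw,pitch,roll deg [-0.0341 17.0563  0.0077] F [ 0.2775 -0.13   -2.7407] w 0.023
n 4 dist 0.015145086384649982 rot [-0.0006 -0.001  -0.0001]
[[[-0.0008,0.0,0.0037],[-0.0,-0.0,-0.0],0.0],[[-0.0008,0.0,0.0037],[-0.0,-0.0,-0.0],0.0],[[-0.0008,0.0,0.0037],[-0.0,-0.0,-0.0],0.0],[[-0.0008,0.0,0.0037],[-0.0,-0.0,-0.0],0.0]]
```

>>> play_rows:
  series:
    - [[-0.0008,0,0.004],[0,0,0],0.0]
    - [[-0.0008,0,0.004],[0,0,0],0.0]
    - [[-0.0008,0,0.004],[0,0,0],0.0]
    - [[0,0,0],[0,0,0],0.0]

```text
time: 7.17
position: [0.6115, -0.0684, 0.0899]
eef_rot: [[-0.291, 0.097, 0.952], [0.028, 0.995, -0.093], [-0.956, -0.0, -0.292]]
force: [-0.2, 0.1, -2.9]
width: 0.0235
```

Run:
```python
from plan import *
where()
p,R=cas_tool(.078,.032,.2967); rows(p,R,0.0,1)
```

```text
t 7.17 toe [76.7716 -0.1803 32.5918] heel [-55.2051  -0.1062  72.9173] yaw,pitch,roll deg [-0.0331 16.9905  0.0077] F [-0.1778  0.1023 -2.9404] w 0.0235
n 1 dist 0.0013739272877107908 rot [-0.0005  0.0002 -0.0001]
[[[0.0002,0.0001,0.0014],[-0.001,0.0,-0.0],0.0]]
```

>>> play_rows:
  series:
    - [[0.0005,0,0.0025],[0,0,0],0.0]
    - [[0,0,0],[0,0,0],0.0]

```text
time: 7.33
position: [0.6145, -0.0686, 0.0886]
eef_rot: [[-0.29, 0.097, 0.952], [0.028, 0.995, -0.093], [-0.956, 0.0, -0.292]]
force: [-0.7, -0.5, -3.7]
width: 0.0235
```

Run:
```python
from plan import *
where()
p,R=cas_tool(.0775,.0305,np.radians(13.2)); rows(p,R,0.0,3)
```

```text
t 7.33 toe [79.7827 -0.1651 31.3169] heel [-52.213   -0.1003  71.5803] yaw,pitch,roll deg [-0.03   16.9636  0.0107] F [-0.6608 -0.5508 -3.658 ] w 0.0235
n 3 dist 0.007538832991448967 rot [-0.0005 -0.0657 -0.0002]
[[[0.0022,0.0,-0.0013],[-0.0,-0.022,-0.0],0.0],[[0.0021,0.0,-0.0013],[-0.0,-0.022,-0.0],0.0],[[0.0021,0.0,-0.0014],[-0.0,-0.022,-0.0],0.0]]
```

>>> play_rows:
  series:
    - [[0.002,0,-0.001],[0,-0.022,0],0.0]
    - [[0.002,0,-0.001],[0,-0.022,0],0.0]
    - [[0.002,0,-0.001],[0,-0.022,0],0.0]
    - [[0,0,0],[0,0,0],0.0]

```text
time: 7.67
position: [0.6101, -0.0683, 0.0828]
eef_rot: [[-0.225, 0.097, 0.969], [0.022, 0.995, -0.095], [-0.974, -0.0, -0.226]]
force: [-1.1, -0.4, -3.1]
width: 0.0232
```

Run:
```python
from plan import *
where()
im=vision.get_image("side")[:,:,::-1]; cv2.imwrite("pics/s7.png",cv2.resize(im[200:340,320:480],None,fx=5,fy=4.2,interpolation=cv2.INTER_CUBIC))
where()
p,R=cas_tool(.079,.0305,np.radians(13)); rows(p,R,0.0,1)
```

```text
t 7.67 toe [78.7464 -0.2517 29.9766] heel [-55.6781  -0.1765  61.1865] yaw,pitch,roll deg [-0.0304 13.071  -0.0039] F [-1.1002 -0.5222 -3.0683] w 0.0232
t 7.72 toe [78.9896 -0.2228 30.0956] heel [-55.4128  -0.1506  61.4005] yaw,pitch,roll deg [-0.0292 13.1116 -0.0035] F [ 0.4879 -0.0159 -3.7385] w 0.0233
n 1 dist 0.00033727033958789093 rot [-0.0005 -0.0019  0.0001]
[[[-0.0002,0.0002,-0.0001],[-0.001,-0.002,0.0],0.0]]
```

View pics/s7.png

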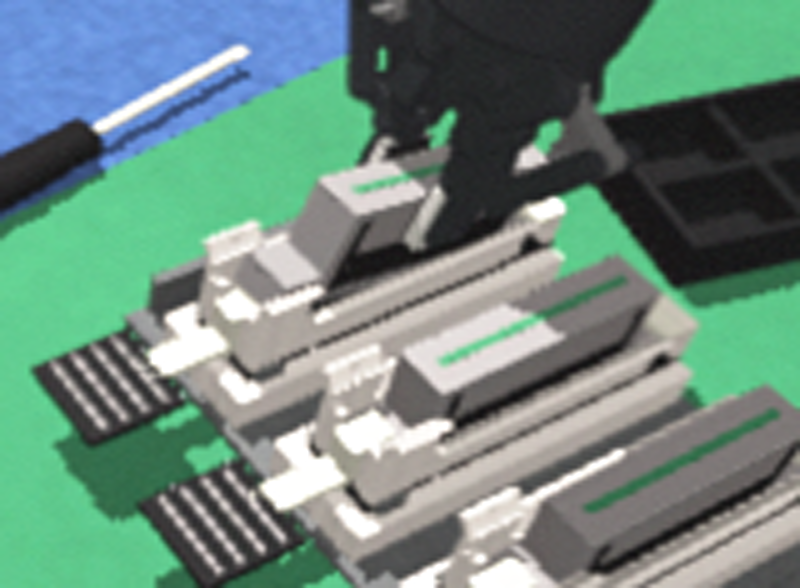

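>>> play_rows:
  series:
    - [[0.001,0,0],[0,-0.012,0],0.0]
    - [[0,0,0],[0,0,0],0.0]

```text
time: 7.88
position: [0.6107, -0.0683, 0.0823]
eef_rot: [[-0.214, 0.097, 0.972], [0.021, 0.995, -0.095], [-0.977, -0.0, -0.215]]
force: [-0.2, 0.9, -1.5]
width: 0.0237
```

Run:
```python
from plan import *
where()
```

```text
t 7.88 toe [79.8583 -0.1667 30.3269] heel [-54.9289  -0.1052  59.9312] yaw,pitch,roll deg [-0.0249 12.3876 -0.0028] F [-0.26    0.874  -1.5038] w 0.0237
```

>>> play_rows:
  series:
    - [[0,0,0],[0,0,0],0.026]
    - [[0,0,0],[0,0,0],0.03]
    - [[0,0,0],[0,0,0],0.042]
    - [[0,0,0],[0,0,0],0.042]

```text
time: 8.22
position: [0.6119, -0.0684, 0.0834]
eef_rot: [[-0.212, 0.097, 0.972], [0.021, 0.995, -0.095], [-0.977, -0.0, -0.213]]
force: [-0.0, -0.1, -0.3]
width: 0.0422
```

Run:
```python
from plan import *
where()
im=vision.get_image("side")[:,:,::-1]; cv2.imwrite("pics/s8.png",cv2.resize(im[200:340,320:480],None,fx=5,fy=4.2,interpolation=cv2.INTER_CUBIC))
```

```text
t 8.22 toe [81.1597 -0.1927 31.4725] heel [-53.6629  -0.1312  60.9149] yaw,pitch,roll deg [-0.0257 12.3188  0.001 ] F [-0.0394 -0.0663 -0.3323] w 0.0422
```

View pics/s8.png

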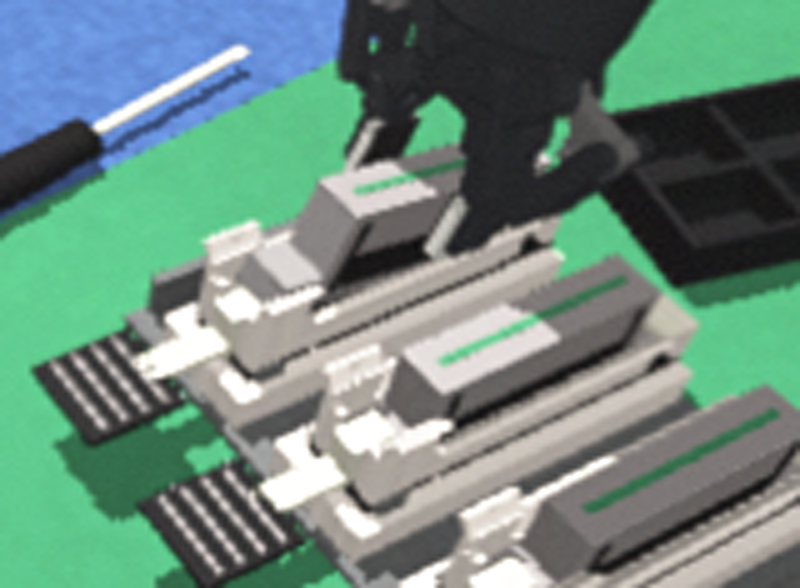

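>>> play_rows:
  series:
    - [[-0.02,0,0],[0,0,0],0.042]
    - [[-0.035,0,0],[0,0,0],0.042]
    - [[-0.035,0,0],[0,0,0],0.042]
    - [[-0.01,0,0],[0,0,0],0.042]

```text
time: 8.6
position: [0.6308, -0.0703, 0.1808]
eef_rot: [[-0.222, 0.097, 0.97], [0.021, 0.995, -0.095], [-0.975, -0.001, -0.223]]
force: [1.1, -0.1, 0.6]
width: 0.0416
```

```bash
cat >> plan.py <<'E'
def dk(x,y,zw,D=None):
    D=D if D is not None else globals()['D']
    p=Rn.from_euler('z',D[2]).as_matrix()@[x,y,0]; return np.array([D[0]+p[0],D[1]+p[1],zw])
def wt():
    s=telemetry.read_state(); Rz=Rn.from_euler('z',D[2]).as_matrix()
    print("t",round(s['time'],2),"tcp dock xy, world z mm",(Rz.T@(np.array(s['position'])-[D[0],D[1],0]))*1000,"F dock",Rz.T@np.array(s['force']),"w",round(s['width'],4))
E
python3 - <<'E'
from plan import *
wt()
rows(dk(-.117,0,.11),Rdown(D[2]),0.0)
E
```

```text
t 8.6 tcp dock xy, world z mm [ 31.9453  -0.2039 180.8252] F dock [1.1393 0.003  0.6231] w 0.0416
n 5 dist 0.16492708026307992 rot [-0.0005 -0.2246  0.0005]
[[[0.0204,0.0,-0.0259],[-0.0,-0.045,0.0],0.0],[[0.0193,0.0,-0.0268],[-0.0,-0.045,0.0],0.0],[[0.018,0.0,-0.0276],[-0.0,-0.045,0.0],0.0],[[0.0168,0.0,-0.0284],[-0.0,-0.045,0.0],0.0],[[0.0155,0.0,-0.0291],[-0.0,-0.045,0.0],0.0]]
```

>>> play_rows:
  series:
    - [[0.007,0,-0.03],[0,-0.045,0],0.0]
    - [[0.006,0,-0.03],[0,-0.045,0],0.0]
    - [[0.004,0,-0.03],[0,-0.045,0],0.0]
    - [[0.003,0,-0.03],[0,-0.045,0],0.0]
    - [[0.001,0,-0.025],[0,-0.045,0],0.0]
    - [[0.02,0,0],[0,0,0],0.0]
    - [[0.02,0,0],[0,0,0],0.0]
    - [[0,0,0],[0,0,0],0.0]

```text
time: 9.27
position: [0.4843, -0.0559, 0.141]
eef_rot: [[0.024, 0.096, 0.995], [-0.002, 0.995, -0.096], [-1.0, 0.0, 0.024]]
force: [-0.2, -0.9, -0.0]
width: 0.0003
```

Run:
```python
from plan import *
wt(); 
k=vision.calibration("wrist")
im=vision.get_image("wrist")[:,:,::-1]; cv2.imwrite("pics/w9.png",im)
im=vision.get_image("side")[:,:,::-1]; cv2.imwrite("pics/s9.png",cv2.resize(im[200:340,320:480],None,fx=5,fy=4.2,interpolation=cv2.INTER_CUBIC))
wt()
rows(dk(-.117,0,.06),Rdown(D[2]),0.0)
```

```text
t 9.27 tcp dock xy, world z mm [-115.2391   -0.0924  140.994 ] F dock [-0.0799 -0.9334 -0.0134] w 0.0003
t 9.37 tcp dock xy, world z mm [-112.7347    0.0088  143.2129] F dock [-0.624   1.0161 -0.4725] w -0.0001
n 3 dist 0.0833221580119481 rot [ 0.0003  0.0267 -0.0004]
[[[0.0277,-0.0,-0.0022],[0.0,0.009,-0.0],0.0],[[0.0277,-0.0,-0.0019],[0.0,0.009,-0.0],0.0],[[0.0277,-0.0,-0.0017],[0.0,0.009,-0.0],0.0]]
```

View pics/w9.png

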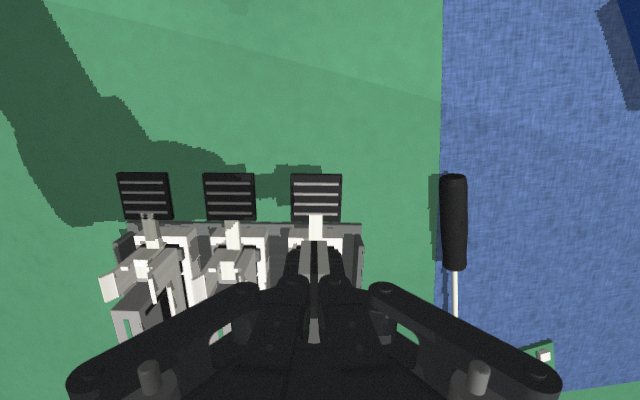

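View pics/s9.png

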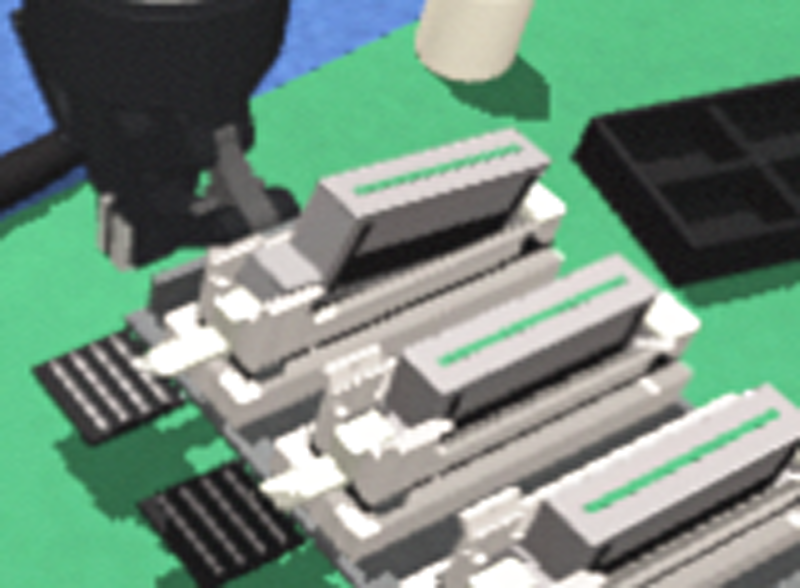

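>>> play_rows:
  series:
    - [[0.028,0,-0.002],[0,0.009,0],0.0]
    - [[0.028,0,-0.002],[0,0.009,0],0.0]
    - [[0.02,0,-0.002],[0,0.009,0],0.0]
    - [[0,0,0],[0,0,0],0.0]

```text
time: 9.7
position: [0.4905, -0.0559, 0.0703]
eef_rot: [[0.011, 0.097, 0.995], [0.0, 0.995, -0.097], [-1.0, 0.001, 0.01]]
force: [-0.3, -0.3, -0.3]
width: 0.0002
```

Run:
```python
from plan import *
wt(); rows(dk(-.118,0,.044),Rdown(D[2]),0.0,1)
```

```text
t 9.7 tcp dock xy, world z mm [-109.045     0.5307   70.3226] F dock [-0.2986 -0.2836 -0.3149] w 0.0002
n 1 dist 0.02780924676612182 rot [ 0.0001  0.0105 -0.0014]
[[[0.0262,-0.0006,-0.0092],[0.0,0.01,-0.001],0.0]]
```

>>> play_rows:
  series:
    - [[0.006,-0.0005,-0.006],[0,0.01,0],0.0]
    - [[0.006,0,-0.005],[0,0,0],0.0]
    - [[0,0,0],[0,0,0],0.0]

```text
time: 9.95
position: [0.4819, -0.0556, 0.0598]
eef_rot: [[0.003, 0.097, 0.995], [0.001, 0.995, -0.097], [-1.0, 0.001, 0.003]]
force: [0.8, -0.2, 0.8]
width: -0.0002
```

Run:
```python
from plan import *
wt(); rows(dk(-.118,0,.024),Rdown(D[2]),0.0,1)
```

```text
t 9.95 tcp dock xy, world z mm [-117.6169    0.0508   59.7566] F dock [ 0.7722 -0.1088  0.8111] w -0.0002
n 1 dist 0.03575871690175134 rot [-0.0002  0.0026 -0.0014]
[[[0.0358,-0.0001,-0.0005],[-0.0,0.003,-0.001],0.0]]
```

Press, watching the force.

>>> play_rows:
  series:
    - [[0.01,0,0],[0,0,0],0.0]
    - [[0.008,0,0],[0,0,0],0.0]
    - [[0.007,0,0],[0,0,0],0.0]
    - [[0.006,0,0],[0,0,0],0.0]

```text
time: 10.28
position: [0.4823, -0.0554, 0.0294]
eef_rot: [[0.005, 0.097, 0.995], [0.002, 0.995, -0.097], [-1.0, 0.002, 0.005]]
force: [-8.1, 1.6, 5.0]
width: 0.0001
```

Run:
```python
from plan import *
wt()
```

```text
t 10.28 tcp dock xy, world z mm [-117.2645    0.2382   29.4445] F dock [-8.2707  0.8505  5.0212] w 0.0001
```

>>> play_rows:
  series:
    - [[0.005,0,0],[0,0,0],0.0]
    - [[0.004,0,0],[0,0,0],0.0]
    - [[0.001,0,0],[0,0,0],0.0]

```text
time: 10.53
position: [0.4816, -0.0553, 0.0239]
eef_rot: [[0.005, 0.098, 0.995], [0.003, 0.995, -0.098], [-1.0, 0.003, 0.005]]
force: [-17.3, 1.8, 60.4]
width: -0.0002
```

Run:
```python
from plan import *
wt()
im=vision.get_image("side")[:,:,::-1]; cv2.imwrite("pics/s10.png",cv2.resize(im[200:340,320:480],None,fx=5,fy=4.2,interpolation=cv2.INTER_CUBIC))
```

```text
t 10.53 tcp dock xy, world z mm [-118.0247    0.2614   23.942 ] F dock [-17.3459   0.1113  60.3578] w -0.0002
```

View pics/s10.png

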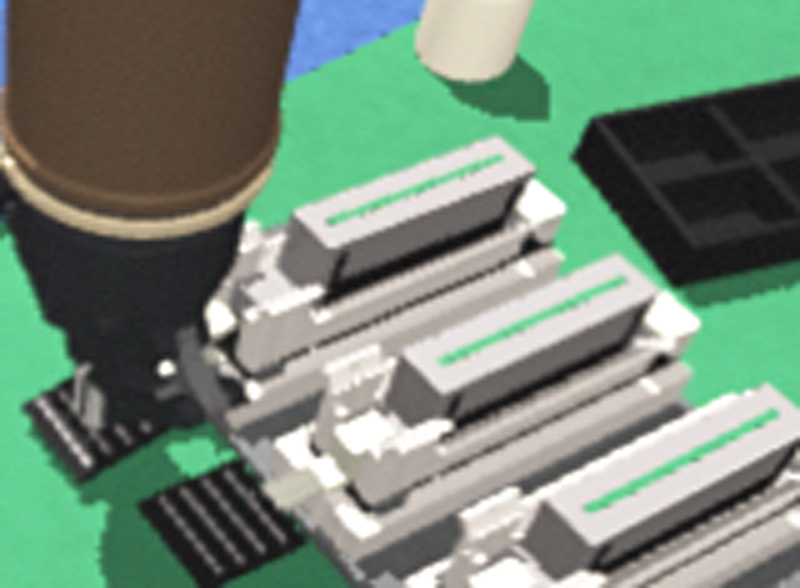

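>>> play_rows:
  series:
    - [[-0.006,0,0],[0,0,0],0.0]
    - [[-0.02,0,0],[0,0,0],0.0]
    - [[-0.035,0,0],[0,0,0],0.0]
    - [[-0.035,0,0],[0,0,0],0.0]
    - [[-0.03,0,0],[0,0,0],0.0]
    - [[0,0,0],[0,0,0],0.0]

```text
time: 11.08
position: [0.4822, -0.0559, 0.1553]
eef_rot: [[0.009, 0.098, 0.995], [0.003, 0.995, -0.098], [-1.0, 0.004, 0.009]]
force: [0.5, 0.4, 0.2]
width: -0.0001
```

Run:
```python
from plan import *
wt()
im=vision.get_image("side")[:,:,::-1]; cv2.imwrite("pics/s11.png",cv2.resize(im[200:340,320:480],None,fx=5,fy=4.2,interpolation=cv2.INTER_CUBIC))
wt(); rows(dk(-.032,0,.14),Rdown(D[2]),0.0)
```

```text
t 11.08 tcp dock xy, world z mm [-117.347    -0.2466  155.3466] F dock [0.4896 0.4968 0.1534] w -0.0001
t 11.13 tcp dock xy, world z mm [-118.1534   -0.2074  153.2945] F dock [ 0.9464  0.2072 -0.9331] w 0.0001
n 3 dist 0.08717334365787734 rot [-0.0013  0.0069 -0.0034]
[[[0.0046,0.0001,0.0287],[-0.0,0.002,-0.001],0.0],[[0.0046,0.0001,0.0287],[-0.0,0.002,-0.001],0.0],[[0.0045,0.0001,0.0287],[-0.0,0.002,-0.001],0.0]]
```

View pics/s11.png

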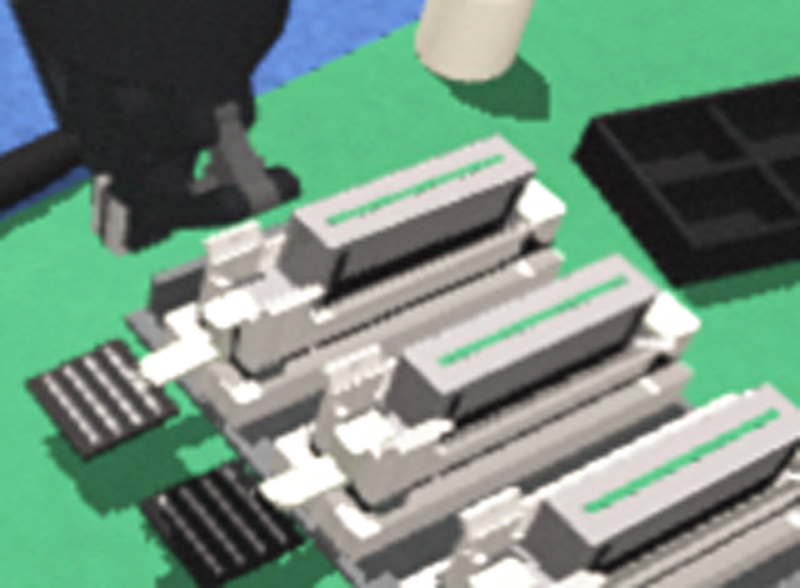

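>>> play_rows:
  series:
    - [[0.004,0,0.029],[0,0.002,0],0.0]
    - [[0.004,0,0.029],[0,0.002,0],0.0]
    - [[0.004,0,0.024],[0,0.002,0],0.0]
    - [[0,0,0],[0,0,0],0.0]
    - [[0,0,0],[0,0,0],0.0]

```text
time: 11.55
position: [0.5641, -0.0637, 0.1357]
eef_rot: [[-0.002, 0.097, 0.995], [0.004, 0.995, -0.097], [-1.0, 0.004, -0.002]]
force: [-1.0, -0.7, -0.0]
width: 0.0001
```

Run:
```python
from plan import *
wt(); rows(dk(-.032,0,.115),Rdown(D[2]),0.0,2)
```

```text
t 11.55 tcp dock xy, world z mm [-35.1032  -0.1221 135.7365] F dock [-0.9582 -0.8342 -0.0304] w 0.0001
n 2 dist 0.020967764386997947 rot [-0.0006 -0.0024 -0.0035]
[[[0.0104,0.0,0.0016],[-0.0,-0.001,-0.002],0.0],[[0.0104,0.0,0.0016],[-0.0,-0.001,-0.002],0.0]]
```

>>> play_rows:
  series:
    - [[0.01,0,0.0015],[0,0,0],0.0]
    - [[0.01,0,0.0015],[0,0,0],0.0]
    - [[0.004,0,0],[0,0,0],0.0]
    - [[0.003,0,0],[0,0,0],0.0]

```text
time: 11.88
position: [0.5639, -0.0637, 0.1033]
eef_rot: [[-0.007, 0.098, 0.995], [0.004, 0.995, -0.098], [-1.0, 0.003, -0.007]]
force: [-2.0, 0.2, 5.2]
width: 0.0001
```

Run:
```python
from plan import *
wt()
```

```text
t 11.88 tcp dock xy, world z mm [-35.268   -0.1169 103.2728] F dock [-2.0418  0.0452  5.1864] w 0.0001
```

In contact; continue in small steps.

>>> play_rows:
  series:
    - [[0.003,0,0],[0,0,0],0.0]
    - [[0.003,0,0],[0,0,0],0.0]

```text
time: 12.05
position: [0.5605, -0.0634, 0.0961]
eef_rot: [[-0.012, 0.098, 0.995], [0.005, 0.995, -0.098], [-1.0, 0.003, -0.013]]
force: [-6.2, 1.8, 11.6]
width: 0.0001
```

Run:
```python
from plan import *
wt()
```

```text
t 12.05 tcp dock xy, world z mm [-38.6948  -0.1279  96.1235] F dock [-6.3688  1.175  11.5915] w 0.0001
```

>>> play_rows:
  series:
    - [[0.002,0,0.002],[0,0,0],0.0]
    - [[0.002,0,0],[0,0,0],0.0]

```text
time: 12.22
position: [0.5604, -0.0633, 0.096]
eef_rot: [[-0.014, 0.098, 0.995], [0.006, 0.995, -0.098], [-1.0, 0.004, -0.014]]
force: [-5.2, 0.1, 26.7]
width: -0.0001
```

Run:
```python
from plan import *
wt()
im=vision.get_image("side")[:,:,::-1]; cv2.imwrite("pics/s12.png",cv2.resize(im[200:340,320:480],None,fx=5,fy=4.2,interpolation=cv2.INTER_CUBIC))
wt()
```

```text
t 12.22 tcp dock xy, world z mm [-38.7375  -0.0275  95.9707] F dock [-5.1713 -0.42   26.7144] w -0.0001
t 12.27 tcp dock xy, world z mm [-38.6779  -0.0642  95.9462] F dock [-8.936   0.3491 26.1028] w -0.0001
```

View pics/s12.png

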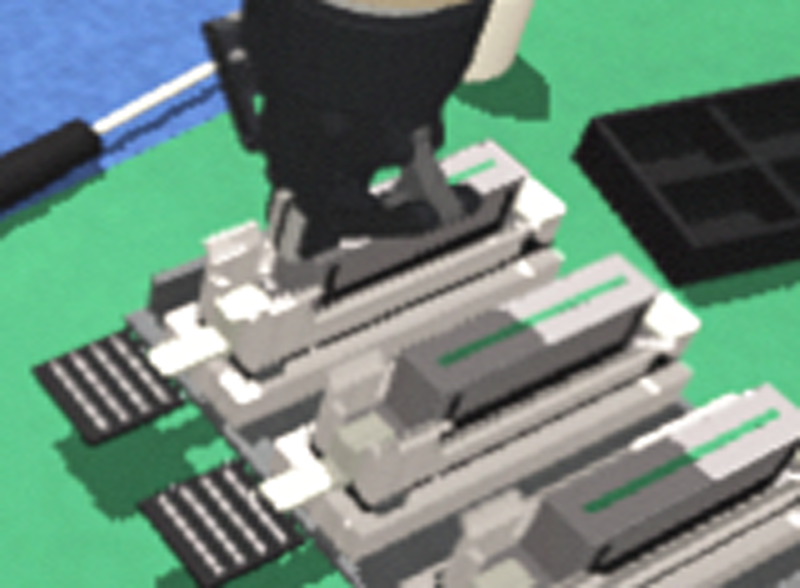

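>>> play_rows:
  series:
    - [[-0.006,0,0],[0,0,0],0.0]
    - [[-0.02,0,0],[0,0,0],0.0]
    - [[-0.035,0,0],[0,0,0],0.0]
    - [[-0.035,0,-0.02],[0,0,0],0.0]
    - [[-0.02,0,-0.038],[0,0,0],0.0]
    - [[0,0,-0.038],[0,0,0],0.0]
    - [[0,0,-0.038],[0,0,0],0.0]
    - [[0,0,0],[0,0,0],0.0]
    - [[0,0,0],[0,0,0],0.0]

```text
time: 13.02
position: [0.4213, -0.0503, 0.2194]
eef_rot: [[-0.009, 0.098, 0.995], [0.006, 0.995, -0.098], [-1.0, 0.005, -0.01]]
force: [0.2, 0.1, 0.4]
width: -0.0001
```

Run:
```python
from plan import *
wt()
im=vision.get_image("side")[:,:,::-1].copy(); cv2.imwrite("pics/s13raw.png",im)
k=vision.calibration("side")
Rz=Rn.from_euler('z',D[2]).as_matrix()
def poly(P,col):
    uv=proj("side",np.array(P)@Rz.T+[D[0],D[1],.006],k); uv=(uv-[320,200])*[5,4.2]; cv2.polylines(o,[np.int32(np.round(uv))],True,col,1)
o=cv2.resize(im[200:340,320:480],None,fx=5,fy=4.2,interpolation=cv2.INTER_CUBIC)
for i in range(3): poly([[x,-.075*i+b*.012,.091] for x,b in((.06,1),(.06,-1),(-.042,-1),(-.042,1))],(0,0,255))
cv2.imwrite("pics/s13.png",o)
a=cv2.imread("pics/side1.png").astype(int); d=np.abs(a-im).sum(2)
print("pedal-area diff vs start", d[275:312,322:360].mean())
im2=vision.get_image("top")[:,:,::-1]; cv2.imwrite("pics/t13.png",im2)
```

```text
t 13.02 tcp dock xy, world z mm [-178.5038   -0.5821  219.4015] F dock [0.1795 0.156  0.375 ] w -0.0001
pedal-area diff vs start 15.438122332859175
```

View pics/s13.png

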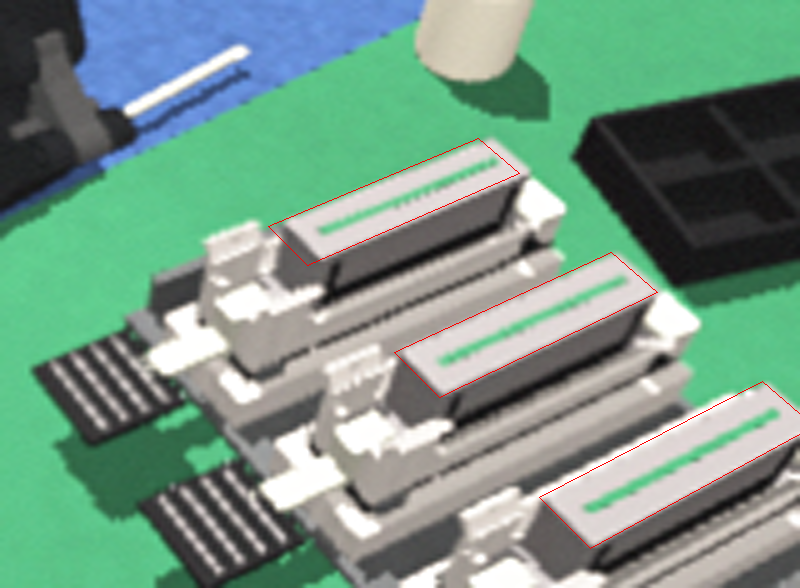

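View pics/t13.png

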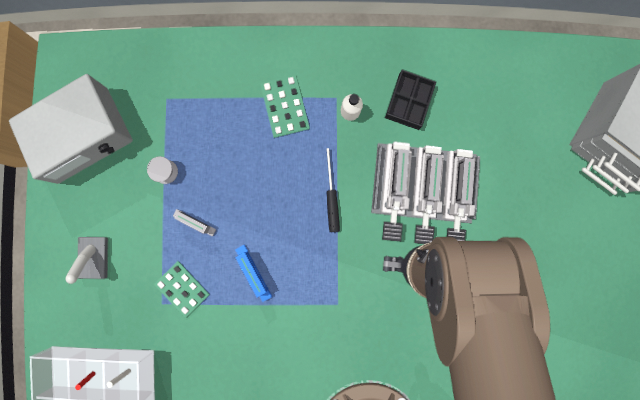

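Run:
```python
from plan import *
a=cv2.imread("pics/side1.png",0).astype(np.float32)[276:310,322:352]; b=cv2.imread("pics/s13raw.png",0).astype(np.float32)[276:310,322:352]
print("pedal shift px",cv2.phaseCorrelate(a,b))
print(ctrl.sign_off())
```

```text
pedal shift px ((-0.1312189121701497, 0.2599565734660416), 0.9096711657665394)
the job is handed in; nothing more can be done
None
```

The grey cassette is in the empty slot with the latch shut over its heel, and I handed the job in at about 13 s of the 51 s allowed.

- **Sequence:** I gripped the larger grey cassette and brought it in tilted 17°. I slid the toe under the lip and let the heel rest on the tooth. I then pressed the pedal to its stop so the heel dropped, let the pedal go, and pressed the heel end of the top down until it bottomed (about 27 N). After that I backed the arm away.
- **Last checks:** The pedal is back within 0.3 px of where it started, which indicates a shut latch. The cassette top is level with the fixed neighbours, and the tool touches nothing. The other things look unmoved in the top view.
- **What was off:** The cassette sits about 2–3 mm further forward than nominal, which is within the 3 mm of play before the stop wall. At the pedal's hard stop the fingertips briefly pushed with about 60 N. That is under the 120 N wrist limit. It is over the 40 N limit for the arm and gripper body, which I took not to apply to the fingertips.

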